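Bring the condiment board's hand slot over the table edge

TASK

A waiter is about to carry off the wooden condiment board by its hand slot. With the fingertips only, gently push the sugar caddy that stands across the slot back until it stands wholly on the wood behind the slot, and push the board toward the table's front edge until the whole slot hangs clear past the edge, the board square to the edge and no more than a third of its depth overhanging. Grip and lift nothing, keep the sugar caddy and both jam tubs standing on the board, and leave everything else on the table where it is.

Things in the scene. Friction and masses are not known exactly. Their poses are not given: they have to be found in the camera images.
- board: light-wood board lying loose and flat on the table, 180 mm deep (x), 270 wide (y), 14 thick, 0.45 kg (0.75 loaded; 3 to 7 N slides it, no coasting). Origin: centre of its underside. x points from the front edge (x = -90, slot side) to the back edge (x = +90), z up. A hand slot goes right through: x -78 to -56, y -45 to +45 mm. It starts up to 0.2 rad off square, mid front 5 to 60 mm inside the table edge.
- board_front (a point): middle of the board's front edge, on its underside (board x = -90 mm, y = 0)
- slot_left (a point): left end (+y) of the line along the slot's inner side, on the board's underside (board x = -56 mm, y = +45 mm)
- slot_right (a point): right end (-y) of the line along the slot's inner side, on the board's underside (board x = -56 mm, y = -45 mm)
- table_front_edge (a point): fixed: a point on the table's straight front edge in front of the board, level with the table top. Its x axis points into the table, square to the edge; its y axis runs along the edge to the left. A point with negative x in this frame is past the edge, toward the robot. The table is turned a little, so the edge is not parallel to the world's y.
- jam_1: red jam tub with a printed lid, loose on the board, 16 mm tall, 22 g, 37 mm (x) by 50 mm (y). Origin: centre of its underside, on the board's top (height 14 mm). The two tubs stand near the board's back corners (board x about +56, y about +100 or -100), either one on either side; the board between the slot and x = +25 is bare.
- jam_3: purple jam portion tub, same shape, size and origin as the red one
- sugar_caddy: open black caddy with paper sugar sachets, loose, 52 mm (x) by 66 mm (y), 71 mm tall with the sachets (solid walls 45 mm), 0.26 kg. Origin: centre of its underside, on the board's top (height 14 mm). It stands across the slot: origin near board x = -63, y within 40 mm of 0, turned up to 0.12 rad. About 2 N at its foot slides it over the board, which stays where it is.
- honey_jar: bystander: glass honey jar with a black lid, 65 mm across, 86 mm tall, left of the board; origin: centre of its underside
- salt_shaker: bystander: glass shaker with a grey top, 44 mm across, 90 mm tall, in front of the waffle irons; origin: centre of its underside
- pepper_shaker: bystander: the other glass shaker, same size; origin: centre of its underside
- white_mug: bystander: white mug, 90 x 130 mm with its handle, 96 mm tall, at the left of the table; origin: centre of its underside

How it is judged:
By the outcome, as a careful person would: the job done as asked, in the order asked, and still so for the second after the job is handed in, with the robot touching nothing.
It also fails if it takes over 58 s, if anything falls off the work surface, if the arm or the gripper's body presses on something with over 40 N, if the wrist force passes 120 N, or if a joint passes its speed limit or range.

ROBOT

A 7-joint arm with a two-finger parallel gripper is mounted at the origin on a cart in front of the work surface, level with it; the furniture and walls round the work are solid. World frame = base frame: x ahead of the robot, y to its left, z up, the work surface at z = 0. Lengths are in m, angles in rad, forces in N, time in s.
With the tool pointing down it reaches from about 0.425 to 0.925 m from the base axis. Payload 6.8 kg.
Tool frame: the origin (TCP) lies between the finger pads; the fingertips stand 14 mm ahead of it and the grasp point (between the pads) lies 5 mm behind it; z points along the fingers, y is the line along which they close (so a half turn about z gives the same grasp; the last joint's range is limited). The gripper opens to 85 mm and grips with 20 to 120 N. Pads are 22 mm wide; open, the fingers measure 114 mm over their backs; the gripper's body (76 mm by 85 mm) begins 54 mm behind the grasp point. The pads swing forward as they close: fully open they stand 13 mm farther back than shut.
Start: joints at [-1.266, 0.477, 0.022, 1.555, -0.011, 1.109, -0.083], TCP at [0.271, 0.618, 0.245] pointing down, gripper open.
Joint ranges: [-2.96, 2.96], [-0.34, 2.1], [-1.41, 1.46], [0.24, 2.44], [-1.37, 4.51], [0.17, 1.92], [-2.96, 2.96]. Speed limits (rad/s): [2.39, 2.39, 3.14, 3.14, 3.14, 3.14, 3.14].

INTERFACE

Orientations are given as a rotation vector (axis times angle).
In Python, from bench import r, eyes, ticket gives the robot as it stands. The module is installed in compiled form; this text tells all that it offers.
- The arm moves only by the tool arm_command, never from a script. Its argument "plan" is text: rows parted by semicolons, each of 4 numbers parted by spaces: the shift along the tool's x, y, z in m, then the turn about the tool's z in degrees. In form: tx ty tz yaw; .... A call has 1 to 20 rows; each row shifts and turns the commanded pose from where the row before left it, along the tool's axes as they then stand; what a row does not reach is not made up. A row lasts 1/8 s, in which the tool goes at most 62.5 mm and 10.7 degrees, less where a joint would pass 70% of its speed; a pose out of reach is approached as far as the arm can. A call is refused whole if a number of a shift passes 0.0625 or a number of a turn 10.7, either way. A call with a gripper value outside its range is refused whole. "hand" is the closure, from -1 (fully open) to 1 (shut), set as the call begins (left out, the last holds). The fingers move at their own pace and stop on an object; "grip_force" is the grip in N (left out, the last holds). Time passes only in rows, so rows that do not move let the fingers close. It gives the time, the measured TCP pose, the force, the opening and the grip force at its end, in the units of the state.
- r.get_obs(): the state, without advancing time (a new reading comes with each control period).
- eyes.grab_frame(name): name is "scene" or "top"; returns (picture, depth): 400x640x3 uint8, red, green, blue; 400x640 float32, m along the optical axis (not along the pixel's ray), 0 where there is no reading.
- eyes.calibration(name): a dict with "fov_y" (degrees; the focal length in pixels is half the picture's height over the tangent of half this angle, whatever the lens; pixels are square), "cx", "cy" (the principal point, pixels), "origin" and "attitude" of the camera in the world. Camera axes: x right, y up, looking along -z (the intrinsics and any distortion apply to the point x, -y, -z); pixel columns grow to the right and rows downward; lengths in m; the calibration is good to about 2 mm. A picture is of the moment at which its call begins. calibration takes no time and is no camera call.
- ticket.hand_in(): hands the job in; it is judged then, once.
The state is a dict: "clock": time; "joints": joint angles; "qvel": joint speeds; "tau": joint torques, N m; "tcp_pos": TCP position; "orientation": TCP orientation; "contact_force": force on the tool from outside, world axes, zero at the start; "moment": the same for the moment, N m; "grip_width": finger opening in m; "gripper_force": force on a finger pad.
Only numpy, scipy, OpenCV 4.12 (cv2) and the standard library are available. Lean on these libraries where they do the work, as an engineer would, in place of code of your own. Each camera call takes 0.05 s, during which the arm holds its last target. There are 200 camera calls.

## Working session

There is one attempt and no reset: what is moved stays moved. The work goes in short steps, Python scripts to look and compute and a tool call to move; the robot and the scene stay as the last step left them, time stands still between calls to the robot, and variables do not carry over. Pictures are saved under pics/ and viewed, at most 10 in all, crops included, and the job is handed in when it is done.

Besides the shell and the picture viewer there is one more tool, called as name(argument=value, ...), one argument or row to a line, values as JSON. arm_command: Moves the arm, as the interface text tells. Its arguments: {"type":"object","properties":{"plan":{"type":"string"},"hand":{"type":"number"},"grip_force":{"type":"number"}},"required":["plan"]}

```bash
mkdir -p pics; cat > h.py <<'E'
import numpy as np, cv2
from bench import r, eyes, ticket
from scipy.spatial.transform import Rotation as R
def cam(n):
    c=eyes.calibration(n); f=200/np.tan(np.radians(c['fov_y'])/2)
    A=np.array(c['attitude'],float)
    A=A if A.shape==(3,3) else (R.from_rotvec(A).as_matrix() if A.size==3 else R.from_quat(A).as_matrix())
    return c,f,A,np.array(c['origin'],float)
def pts(n,D):
    c,f,A,o=cam(n); v,u=np.mgrid[0:400,0:640]
    P=np.stack([(u-c['cx'])/f*D,-(v-c['cy'])/f*D,-D],-1)
    return P@A.T+o
def ray(n,uv,z):
    c,f,A,o=cam(n); uv=np.atleast_2d(uv).astype(float)
    d=np.stack([(uv[:,0]-c['cx'])/f,-(uv[:,1]-c['cy'])/f,-np.ones(len(uv))],-1)@A.T
    return o+d*((z-o[2])/d[:,2])[:,None]
def grab(n,tag):
    I,D=eyes.grab_frame(n); cv2.imwrite(f'pics/{tag}.png',I[...,::-1]); np.save(f'pics/{tag}.npy',D); return I,D
E
python3 - <<'E'
from h import *
for n in('scene','top'):
    print(eyes.calibration(n)); grab(n,n+'0')
print(r.get_obs())
E
```

```text
{'fov_y': 48.5858626072777, 'cx': 315.5982059382048, 'cy': 199.16975542759306, 'origin': array([-0.1648098 , -0.81071035,  0.65277575]), 'attitude': array([ 0.99963084, -0.33366591, -0.60638096])}
{'fov_y': 43.7086155990618, 'cx': 318.5864934901931, 'cy': 204.5143162750129, 'origin': array([ 0.33286611, -0.00335446,  1.39502088]), 'attitude': array([ 0.09566249, -0.07586239, -1.58398255])}
{'clock': 0.1, 'joints': array([-1.26609996,  0.47772197,  0.02238359,  1.55633374, -0.01147989,
        1.10923404, -0.08307306]), 'qvel': array([-0.00153481, -0.00144288,  0.00085409, -0.00205968,  0.0020826 ,
        0.00075585, -0.00128292]), 'tau': array([ 4.31551409e-03, -5.97760963e+01,  1.61396876e+00, -2.81950396e+01,
        1.28937987e-02,  5.06037366e-03, -2.21780670e-05]), 'tcp_pos': array([0.27063319, 0.61784662, 0.2444286 ]), 'orientation': array([-6.43758933e-01, -3.07474946e+00,  2.44859499e-03]), 'contact_force': array([-0.00962675,  0.24436816,  0.05459644]), 'moment': array([-0.01321918, -0.08616964,  0.01527926]), 'gripper_force': 0.0, 'grip_width': 0.08568541141301504}
```

View pics/scene0.png

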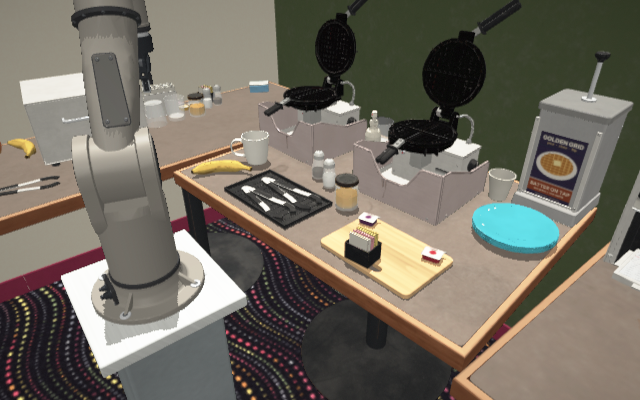

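View pics/top0.png

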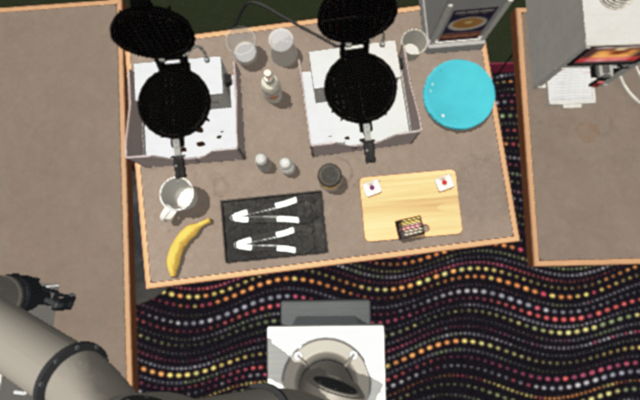

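The scene view shows the board with the caddy at about (362,248) and jam tubs at (368,220) and (432,256). In the top view the board spans about (361–461, 172–242), the caddy is near (411,227), the honey jar is at (329,178), and the table's front edge runs from (150,285) to (518,240).

```bash
cat >> h.py <<'E'
def measure(tag):
    I,D=grab('top',tag); P=pts('top',D); hsv=cv2.cvtColor(I,cv2.COLOR_RGB2HSV)
    z=P[...,2]; x=P[...,0]; y=P[...,1]; ok=D>0
    # table edge: per column last row at table height, right of y<0.25
    E=[]
    for u in range(240,500,4):
        rr=np.where(ok[:,u]&(abs(z[:,u])<.012)&(x[:,u]<.62)&(x[:,u]>.3))[0]
        if len(rr): E.append((u,rr.max()+.5))
    E=np.array(E); W=ray('top',E,0)[:,:2]
    for _ in range(3):
        p=np.polyfit(W[:,1],W[:,0],1); res=W[:,0]-np.polyval(p,W[:,1]); W=W[abs(res)<max(.003,1.5*res.std())]
    # board by colour
    m=((hsv[...,0]>12)&(hsv[...,0]<28)&(hsv[...,1]>70)&(hsv[...,2]>140)).astype(np.uint8)
    m[:, :340]=0; m[:,490:]=0; m[:150]=0; m[270:]=0
    return I,D,P,hsv,p,W,m
E
python3 - <<'E'
from h import *
I,D,P,hsv,p,W,m=measure('top1')
print('edge',p,len(W),(W[:,0]-np.polyval(p,W[:,1])).std(), 'table z',np.median(P[150:170,430:470,2]))
for q in [(440,215),(380,215),(450,236),(450,245),(411,240),(300,267)]: print(q,hsv[q[1],q[0]],P[q[1],q[0]])
# caddy: high points
hi=(P[...,2]>.04)&(D>0); hi[:,:345]=0; hi[:,480:]=0; hi[:165]=0; hi[260:]=0
print(hi.sum(), np.ptp(P[hi],0),P[hi].min(0),P[hi].max(0))
c=cv2.resize(I[160:260,310:480],None,fx=4.5,fy=4.5,interpolation=cv2.INTER_CUBIC); cv2.imwrite('pics/c1.png',c[...,::-1])
cv2.imwrite('pics/m1.png',m*255)
n=cv2.findContours(m,0,2)[0]; k=max(n,key=cv2.contourArea); print(cv2.contourArea(k),cv2.boxPoints(cv2.minAreaRect(k)))
E
```

```text
edge [-0.11259084  0.3144766 ] 56 0.0008402449899586057 table z 0.00025714602575910295
(440, 215) [ 21  95 248] [ 0.44939195 -0.32240647  0.01664681]
(380, 215) [ 22  89 251] [ 0.45188487 -0.15668944  0.01726796]
(450, 236) [ 13  55 166] [ 0.39193814 -0.35307036 -0.00572896]
(450, 245) [ 14 108 228] [ 0.36666958 -0.35011707  0.00182739]
(411, 240) [ 15  54 104] [ 0.38198338 -0.24198029  0.00535949]
(300, 267) [ 16 100 246] [ 0.31178081  0.06749864 -0.0052566 ]
450 [0.17755398 0.15564659 0.13494659] [ 0.38374413 -0.26842809  0.04021773] [ 0.56129811 -0.1127815   0.17516433]
5891.5 [[357.80844 176.5948 ]
 [457.00247 167.77757]
 [462.85452 233.61293]
 [363.6605  242.43016]]
```

View pics/c1.png

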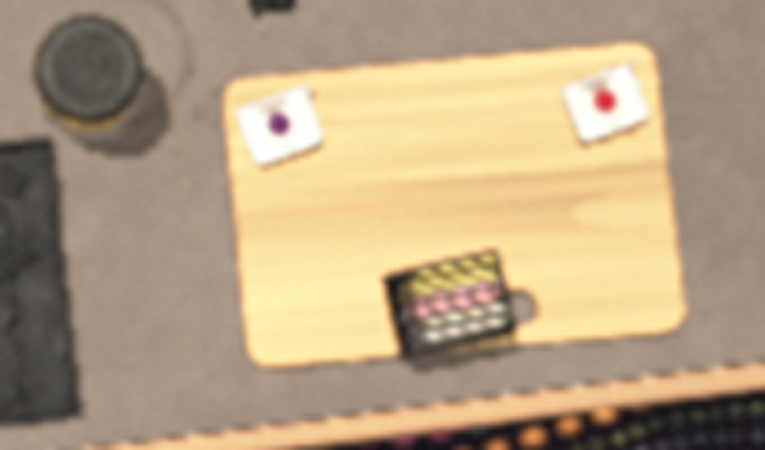

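The crop shows the board nearly square to the table edge and the red tub at the right. The caddy rim corners are at crop (388,275), (497,252), (517,335) and (403,357), with the slot end visible to its right at (525,307).

```bash
cat >> h.py <<'E'
def board(m,bx=None):
    n=cv2.findContours(m,0,1)[0]; k=max(n,key=cv2.contourArea)
    H=cv2.convexHull(k).reshape(-1,2)
    W=ray('top',H,.014)[:,:2]
    q=cv2.minAreaRect((W*1000).astype(np.float32)); return cv2.boxPoints(q)/1000,q
def edgeframe(p):
    n=np.array([1,-p[0]]);n/=np.linalg.norm(n); t=np.array([-n[1],n[0]])
    return n,t,np.array([p[1],0])   # signed distance = (w-o)@n
E
python3 - <<'E'
from h import *
I=cv2.imread('pics/top1.png')[...,::-1]
import h
h.grab=lambda n,t:(I,np.load('pics/top1.npy'))
_,D,P,hsv,p,W,m=measure('x')
n,t,o=edgeframe(p); print('edge ang',np.arctan2(n[1],n[0]))
B,q=board(m); print(B,q,'dist to edge',(B-o)@n)
f=lambda a:np.array(a)/4.5+np.array([310,160])-.5+.1
C=ray('top',f([(388,275),(497,252),(517,335),(403,357)]),.059)[:,:2]
print('caddy',C,C.mean(0),[np.linalg.norm(C[i]-C[i-1]) for i in range(4)],np.linalg.norm(C,axis=1))
Bc=ray('top',f([(225,84),(655,41),(687,330),(250,367)]),.014)[:,:2]
print('hand corners',Bc,[np.linalg.norm(Bc[i]-Bc[i-1]) for i in range(4)],(Bc-o)@n)
o_=r.get_obs();Rm=R.from_rotvec(o_['orientation']).as_matrix();print(Rm)
hi=(P[...,2]>.06)&(D>0);
for z in(.06,.12,.2):
  k=(P[...,2]>z)&(P[...,2]<.4)&(P[...,1]<-.1)&(P[...,1]>-.4)&(P[...,0]>.5); print(z,[(np.round(P[k&(abs(P[...,1]-yy)<.015)][:,0].min(),3) if (k&(abs(P[...,1]-yy)<.015)).any() else None,yy) for yy in(-.12,-.15,-.18,-.21,-.24,-.27,-.3)])
E
```

```text
edge ang 0.11211867039607001
[[ 0.37720346 -0.11088939]
 [ 0.3971506  -0.38485444]
 [ 0.5810796  -0.3714627 ]
 [ 0.56113243 -0.09749768]] ((479.14154052734375, -241.17605590820312), (184.41587829589844, 274.69024658203125), 4.164311408996582) dist to edge [0.04992628 0.03909589 0.22336837 0.23419872]
caddy [[ 0.43227025 -0.19395877]
 [ 0.44501745 -0.25920141]
 [ 0.3954284  -0.26924606]
 [ 0.38339232 -0.20132717]] [ 0.4140271  -0.23093335] [np.float64(0.049430205306523006), np.float64(0.06647626097264793), np.float64(0.0505961362140792), np.float64(0.06897712786755199)] [0.47379064 0.51500087 0.47839007 0.43303845]
hand corners [[ 0.55621139 -0.102889  ]
 [ 0.57888223 -0.37055588]
 [ 0.39905332 -0.3822219 ]
 [ 0.38035104 -0.11414619]] [np.float64(0.1762202827737099), np.float64(0.26862524746269434), np.float64(0.18020691092117944), np.float64(0.2687272981135767)] [0.22870538 0.22128625 0.0412812  0.0526897 ]
[[-9.16038349e-01  4.01090412e-01 -4.73342692e-04]
 [ 4.01090676e-01  9.16037343e-01 -1.36212542e-03]
 [-1.12735866e-04 -1.43761247e-03 -9.99998960e-01]]
0.06 [(np.float64(0.559), -0.12), (np.float64(0.639), -0.15), (np.float64(0.642), -0.18), (np.float64(0.646), -0.21), (np.float64(0.65), -0.24), (np.float64(0.888), -0.27), (np.float64(0.905), -0.3)]
0.12 [(np.float64(0.559), -0.12), (np.float64(0.673), -0.15), (np.float64(0.642), -0.18), (np.float64(0.646), -0.21), (np.float64(0.65), -0.24), (None, -0.27), (np.float64(0.927), -0.3)]
0.2 [(np.float64(0.643), -0.12), (np.float64(0.677), -0.15), (np.float64(0.705), -0.18), (None, -0.21), (None, -0.24), (None, -0.27), (np.float64(0.927), -0.3)]
```

```bash
cat >> h.py <<'E'
def rows(wps,step=.045,turn=9.5):
    """wps: (x,y,z,azimuth of tool x); prints rows from the measured pose"""
    s=r.get_obs(); M=R.from_rotvec(s['orientation']).as_matrix(); p=s['tcp_pos'].copy(); a=np.arctan2(M[1,0],M[0,0])
    out=[]
    for x,y,z,b in wps:
        d=np.array([x,y,z])-p; da=(b-a) if abs(b-a)<np.pi*1.01 else (b-a+np.pi)%(2*np.pi)-np.pi
        n=int(max(1,np.ceil(max(np.linalg.norm(d)/step,abs(np.degrees(da))/turn))))
        for i in range(n):
            w=d/n; aa=a+da*i/n; c,s_=np.cos(aa),np.sin(aa)
            out.append('%.4g %.4g %.4g %.3g'%tuple(np.round([c*w[0]+s_*w[1], s_*w[0]-c*w[1], -w[2]],4).tolist()+[round(-np.degrees(da/n),2)]))
        p=p+d; a=b
    print(len(out)); print('; '.join(out))
def st():
    s=r.get_obs(); M=R.from_rotvec(s['orientation']).as_matrix()
    print('t %.2f'%s['clock'],'tcp',np.round(s['tcp_pos'],4),'az %.3f tilt %.3f'%(np.arctan2(M[1,0],M[0,0]),M[2,2]),'F',np.round(s['contact_force'],1),'w %.3f'%s['grip_width'],'q',np.round(s['joints'],2))
E
python3 -c "
from h import *
rows([(.48,.22,.22,1.55),(.48,-.2,.2,.15)],.06)"
```

```text
17
-0.0439 -0.0351 0.0031 8.44; -0.0486 -0.0282 0.0031 8.44; -0.0522 -0.0208 0.0031 8.44; -0.0547 -0.0129 0.0031 8.44; -0.056 -0.0047 0.0031 8.44; -0.0561 0.0035 0.0031 8.44; -0.055 0.0117 0.0031 8.44; -0.0526 0.0197 0.0031 8.44; -0.0467 0.001 0.0022 8.91; -0.0459 0.0082 0.0022 8.91; -0.0441 0.0152 0.0022 8.91; -0.0412 0.0219 0.0022 8.91; -0.0373 0.028 0.0022 8.91; -0.0326 0.0334 0.0022 8.91; -0.027 0.0381 0.0022 8.91; -0.0208 0.0418 0.0022 8.91; -0.014 0.0445 0.0022 8.91
```

arm_command(
  plan="-0.044 -0.035 0.003 8.4; -0.049 -0.028 0.003 8.4; -0.052 -0.021 0.003 8.4; -0.055 -0.013 0.003 8.4; -0.056 -0.005 0.003 8.4; -0.056 0.004 0.003 8.4; -0.055 0.012 0.003 8.4; -0.053 0.020 0.003 8.4; 0 0 0 0",
  hand=0.2,
)

```text
clock: 1.27
tcp_pos: [0.4842, 0.2153, 0.2212]
orientation: [2.247, 2.193, -0.001]
contact_force: [0.2, 0.0, -0.1]
grip_width: 0.0341
gripper_force: 0.0
```

```bash
python3 -c "
from h import *
st();rows([(.48,-.2,.2,.15),(.42,-.26,.15,.15)],.05)"
```

```text
t 1.27 tcp [0.4842 0.2153 0.2212] az 1.546 tilt -1.000 F [ 0.2  0.  -0.1] w 0.034 q [-0.87  0.27  0.4   1.95 -0.13  0.94 -0.43]
11
-0.0461 0.0007 0.0024 8.89; -0.0455 0.0078 0.0024 8.89; -0.0437 0.0147 0.0024 8.89; -0.0409 0.0213 0.0024 8.89; -0.0371 0.0274 0.0024 8.89; -0.0325 0.0328 0.0024 8.89; -0.027 0.0374 0.0024 8.89; -0.0209 0.0411 0.0024 8.89; -0.0143 0.0439 0.0024 8.89; -0.0341 0.0252 0.025 -0; -0.0341 0.0252 0.025 -0
```

arm_command(
  plan="-0.046 0.001 0.002 8.9; -0.045 0.008 0.002 8.9; -0.044 0.015 0.002 8.9; -0.041 0.021 0.002 8.9; -0.037 0.027 0.002 8.9; -0.032 0.033 0.002 8.9; -0.027 0.037 0.002 8.9; -0.021 0.041 0.002 8.9; -0.014 0.044 0.002 8.9; -0.034 0.025 0.025 0; -0.034 0.025 0.025 0; 0 0 0 0",
)

```text
clock: 2.78
tcp_pos: [0.4199, -0.2546, 0.1518]
orientation: [-3.131, -0.241, 0.006]
contact_force: [0.1, -0.2, 0.1]
grip_width: 0.0343
gripper_force: 0.0
```

```bash
python3 -c "
from h import *
st();rows([(.355,-.238,.15,.15),(.355,-.238,.035,.15)],.02)"
```

```text
t 2.77 tcp [ 0.4199 -0.2546  0.1518] az 0.154 tilt -1.000 F [ 0.1 -0.2  0.1] w 0.034 q [-0.22  0.38  0.79  2.11 -0.38  0.79 -0.61]
10
-0.0154 -0.0066 0.0004 0.05; -0.0154 -0.0066 0.0004 0.05; -0.0154 -0.0065 0.0004 0.05; -0.0154 -0.0065 0.0004 0.05; 0 0 0.0192 -0; 0 0 0.0192 -0; 0 0 0.0192 -0; 0 0 0.0192 -0; 0 0 0.0192 -0; 0 0 0.0192 -0
```

arm_command(
  plan="-0.0155 -0.0065 0 0; -0.0155 -0.0065 0 0; -0.0155 -0.0065 0 0; -0.0155 -0.0065 0 0; 0 0 0 0; 0 0 0 0",
)

```text
clock: 3.52
tcp_pos: [0.3587, -0.2377, 0.1536]
orientation: [3.131, 0.249, 0.002]
contact_force: [0.2, -0.5, 0.2]
grip_width: 0.034
gripper_force: 0.0
```

```bash
python3 -c "
from h import *
st()"
```

```text
t 3.52 tcp [ 0.3587 -0.2377  0.1536] az 0.159 tilt -1.000 F [ 0.2 -0.5  0.2] w 0.034 q [-0.28  0.27  0.85  2.25 -0.3   0.74 -0.64]
```

arm_command(
  plan="0 0 0.03 0; 0 0 0.03 0; 0 0 0.03 0; 0 0 0.02 0; 0 0 0 0; 0 0 0 0",
)

```text
clock: 4.28
tcp_pos: [0.3586, -0.2382, 0.0437]
orientation: [3.131, 0.248, 0.001]
contact_force: [0.4, -0.3, -0.1]
grip_width: 0.0337
gripper_force: 0.0
```

```bash
python3 -c "
from h import *
st();I,D=grab('scene','s2'); cv2.imwrite('pics/s2c.png',cv2.resize(I[130:330,260:500],None,fx=3,fy=3,interpolation=2)[...,::-1])"
```

```text
t 4.28 tcp [ 0.3586 -0.2382  0.0437] az 0.158 tilt -1.000 F [ 0.4 -0.3 -0.1] w 0.034 q [-0.04  0.49  0.59  2.3  -0.59  0.49 -0.38]
```

View pics/s2c.png

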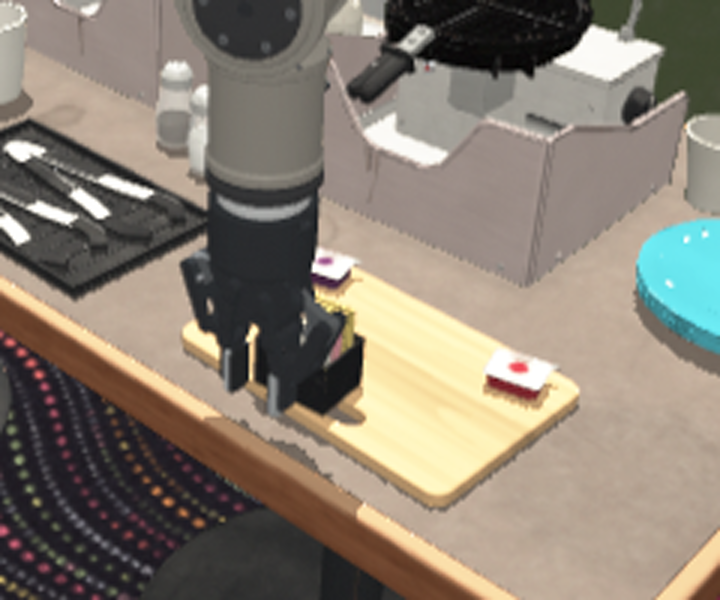

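The crop shows the two fingertips at crop (233,380) and (278,405), in front of the caddy and clear of it and of the board.

arm_command(
  plan="0 0 0.010 0; 0.005 0 0 0; 0.004 0 0 0; 0.004 0 0 0; 0.003 0 0 0; 0.003 0 0 0; 0.003 0 0 0; 0.003 0 0 0; 0 0 0 0",
)

```text
clock: 5.45
tcp_pos: [0.383, -0.2337, 0.0333]
orientation: [3.132, 0.248, 0.0]
contact_force: [-0.8, -0.1, 0.2]
grip_width: 0.034
gripper_force: 0.0
```

```bash
python3 -c "
from h import *
st()"
```

```text
t 5.45 tcp [ 0.383  -0.2337  0.0333] az 0.158 tilt -1.000 F [-0.8 -0.1  0.2] w 0.034 q [-0.05  0.53  0.57  2.26 -0.62  0.5  -0.4 ]
```

arm_command(
  plan="0.003 0 0 0; 0.003 0 0 0; 0.003 0 0 0; 0.003 0 0 0; 0.003 0 0 0; 0.003 0 0 0; 0.003 0 0 0; 0.003 0 0 0; 0 0 0 0",
)

```text
clock: 6.58
tcp_pos: [0.4069, -0.2299, 0.0333]
orientation: [3.132, 0.248, 0.001]
contact_force: [0.8, -0.2, 1.1]
grip_width: 0.034
gripper_force: 0.0
```

```bash
python3 -c "
from h import *
st();I,D=grab('scene','s3'); cv2.imwrite('pics/s3c.png',cv2.resize(I[180:320,290:470],None,fx=4,fy=4,interpolation=2)[...,::-1])"
```

```text
t 6.58 tcp [ 0.4069 -0.2299  0.0333] az 0.158 tilt -1.000 F [ 0.8 -0.2  1.1] w 0.034 q [-0.08  0.56  0.58  2.22 -0.62  0.52 -0.44]
```

View pics/s3c.png

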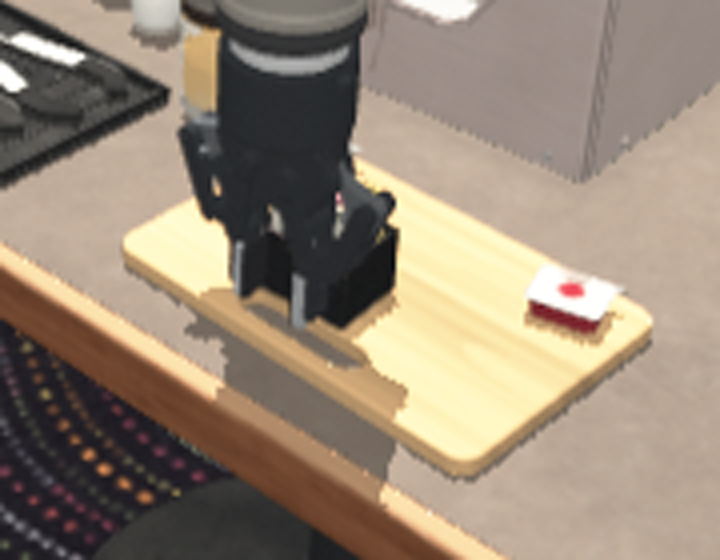

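The caddy stands upright and has slid back. The slot now shows in front of it at crop (330,350).

arm_command(
  plan="0.003 0 0 0; 0.003 0 0 0; 0.003 0 0 0; 0.003 0 0 0; 0.003 0 0 0; 0.003 0 0 0; 0.002 0 0 0; 0 0 0 0; -0.02 0 0 0; -0.02 0 0 0; 0 0 -0.03 0; 0 0 -0.04 0; 0 0 -0.05 0; 0 0 -0.02 0; 0 0 0 0",
)

```text
clock: 8.5
tcp_pos: [0.3861, -0.2334, 0.1741]
orientation: [-3.131, -0.246, -0.005]
contact_force: [-0.3, 0.4, -0.4]
grip_width: 0.0341
gripper_force: 0.0
```

```bash
python3 -c "
from h import *
st();I,D=grab('scene','s4'); a=cv2.resize(I[190:310,310:460],None,fx=5,fy=5,interpolation=2);cv2.imwrite('pics/s4c.png',a[...,::-1])"
```

```text
t 8.50 tcp [ 0.3861 -0.2334  0.1741] az 0.157 tilt -1.000 F [-0.3  0.4 -0.4] w 0.034 q [-0.34  0.27  0.89  2.19 -0.3   0.8  -0.68]
```

View pics/s4c.png

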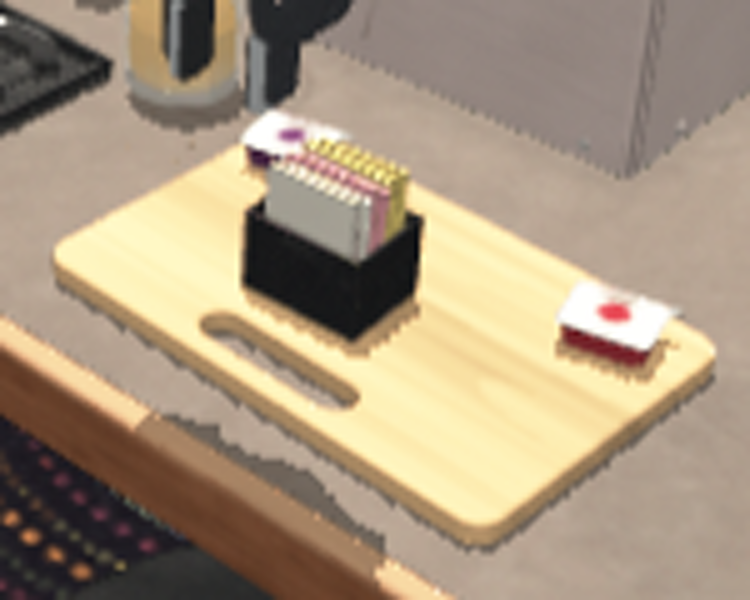

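The caddy stands upright behind the slot: its foot's front corners are at crop (245,290) and (352,340), and the slot's inner side runs from (225,313) to (355,388). Next I measure the clearance and plan the move behind the board.

```bash
python3 - <<'E'
from h import *
f=lambda a:np.array(a,float)/5+np.array([310,190])-.4
C=ray('scene',f([(247,290),(352,341),(417,300)]),.014)[:,:2]
S=ray('scene',f([(228,312),(357,388)]),.014)[:,:2]
print('caddy',C,np.linalg.norm(C[0]-C[1]),'slot',S,np.linalg.norm(S[0]-S[1]))
d=(S[1]-S[0])/np.linalg.norm(S[1]-S[0]); nn=np.array([-d[1],d[0]]); print('clear',(C-S[0])@nn,'slot az',np.arctan2(nn[1],nn[0]))
I,D,P,hsv,p,W,m=measure('top4'); n,t,o=edgeframe(p); print('edge',p,np.arctan2(n[1],n[0]))
# front/back edge of board from mask per column, avoiding corners & things
for nm,fn,us in(('back',np.min,range(385,440,3)),('front',np.max,range(372,456,3))):
    E=np.array([(u,fn(np.where(m[:,u])[0])+(-.5 if nm=='back' else .5)) for u in us if m[:,u].any()])
    w=ray('top',E,.014)[:,:2]
    for _ in range(3): q=np.polyfit(w[:,1],w[:,0],1); e=w[:,0]-np.polyval(q,w[:,1]); w=w[abs(e)<.002]
    print(nm,len(w),'az',np.arctan(-q[0]),'x at y=-.24',np.polyval(q,-.24))
E
```

```text
caddy [[ 0.43407549 -0.20025279]
 [ 0.44529321 -0.25916929]
 [ 0.49138924 -0.25624707]] 0.05997492105617858 slot [[ 0.41546199 -0.2072787 ]
 [ 0.42298514 -0.28456472]] 0.07765131265478044
clear [0.01920663 0.02466353 0.07082583] slot az 0.09703589825703474
edge [-0.19217833  0.32087548] 0.18986353917604906
back 19 az 0.07511698631581644 x at y=-.24 0.5714878439225161
front 2 az 0.7620734357137016 x at y=-.24 0.4038703775703344
```

```bash
python3 - <<'E'
from h import *
f=lambda a:np.array(a,float)/5+np.array([310,190])-.4
print('box bottom corner, line',ray('scene',f([(628,180),(330,50)]),0)[:,:2],'board back-right corner',ray('scene',f([(715,352)]),.014))
st(); rows([(.589,-.245,.174,.075)],.05)
E
```

```text
box bottom corner, line [[ 0.66705508 -0.24116987]
 [ 0.64003679 -0.04839244]] board back-right corner [[ 0.56871789 -0.36832844  0.014     ]]
t 8.60 tcp [ 0.3854 -0.2328  0.1726] az 0.157 tilt -1.000 F [ 0.2 -0.1  0.1] w 0.034 q [-0.34  0.28  0.89  2.19 -0.3   0.8  -0.68]
5
0.0398 0.0088 -0.0003 0.94; 0.04 0.0081 -0.0003 0.94; 0.0401 0.0075 -0.0003 0.94; 0.0402 0.0068 -0.0003 0.94; 0.0403 0.0061 -0.0003 0.94
```

arm_command(
  plan="0.040 0.009 0 0.94; 0.040 0.008 0 0.94; 0.040 0.0075 0 0.94; 0.040 0.007 0 0.94; 0.041 0.006 0 0.94; 0 0 0 0; 0 0 0 0",
  hand=-1,
)

```text
clock: 9.48
tcp_pos: [0.5889, -0.2457, 0.1715]
orientation: [-3.139, -0.117, 0.005]
contact_force: [-0.3, -0.3, -0.0]
grip_width: 0.0857
gripper_force: 0.0
```

```bash
python3 -c "
from h import *
st(); rows([(.589,-.245,.174,.075)],.05)"
```

```text
t 9.47 tcp [ 0.5889 -0.2457  0.1715] az 0.075 tilt -1.000 F [-0.3 -0.3 -0. ] w 0.086 q [-0.24  0.61  0.78  1.75 -0.5   0.99 -0.77]
1
0.0001 -0.0007 -0.0025 -0.02
```

Descend to TCP z of about 0.03 and look.

arm_command(
  plan="0 0 0.04 0; 0 0 0.04 0; 0 0 0.04 0; 0 0 0.02 0; 0 0 0 0; 0 0 0 0",
)

```text
clock: 10.22
tcp_pos: [0.5914, -0.2461, 0.0348]
orientation: [3.138, 0.118, 0.003]
contact_force: [0.6, -1.5, 1.1]
grip_width: 0.085
gripper_force: 0.0
```

```bash
python3 -c "
from h import *
st();I,D=grab('scene','s5'); a=cv2.resize(I[160:310,310:500],None,fx=4,fy=4,interpolation=2);cv2.imwrite('pics/s5c.png',a[...,::-1])"
```

```text
t 10.22 tcp [ 0.5914 -0.2461  0.0348] az 0.075 tilt -1.000 F [ 0.6 -1.5  1.1] w 0.085 q [-0.14  0.77  0.64  1.81 -0.64  0.77 -0.66]
```

View pics/s5c.png

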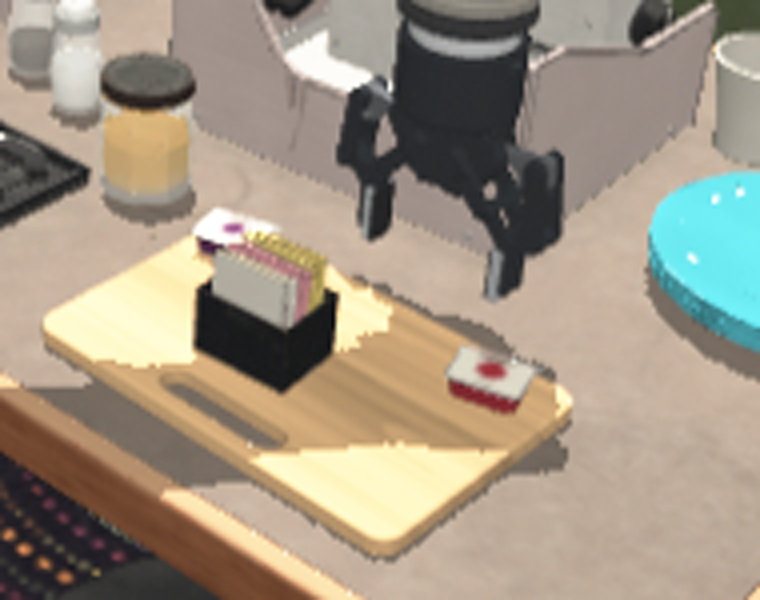

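The open fingers are behind the board's back edge, with tips at crop (375,235) and (500,295), above the table and clear of the tubs.

arm_command(
  plan="0 0 0.012 0; 0 0 0.008 0; 0 0 0.005 0; 0 0 0.003 0; 0 0 0 0; 0 0 0 0",
)

```text
clock: 11.02
tcp_pos: [0.5909, -0.2454, 0.0055]
orientation: [3.139, 0.119, 0.0]
contact_force: [-0.2, 0.6, 1.0]
grip_width: 0.0852
gripper_force: 0.0
```

```bash
python3 -c "
from h import *
st()"
```

```text
t 11.03 tcp [ 0.5909 -0.2454  0.0055] az 0.076 tilt -1.000 F [-0.2  0.6  1. ] w 0.085 q [-0.12  0.81  0.6   1.82 -0.67  0.72 -0.64]
```

arm_command(
  plan="0 0 -0.001 -1; -0.003 0 0 -1; -0.004 0 0 0; -0.004 0 0 0; -0.004 0 0 0; -0.004 0 0 0; -0.004 0 0 0; -0.004 0 0 0; -0.004 0 0 0; -0.004 0 0 0; -0.004 0 0 0; -0.004 0 0 0; -0.004 0 0 0; -0.004 0 0 0; 0 0 0 0",
)

```text
clock: 12.9
tcp_pos: [0.5393, -0.251, 0.0063]
orientation: [-3.137, -0.173, 0.001]
contact_force: [1.5, 0.6, 0.4]
grip_width: 0.0854
gripper_force: 0.6
```

```bash
python3 -c "
from h import *
st();I,D=grab('scene','s6'); a=cv2.resize(I[170:320,290:480],None,fx=4,fy=4,interpolation=2);cv2.imwrite('pics/s6c.png',a[...,::-1])"
```

```text
t 12.90 tcp [ 0.5393 -0.251   0.0063] az 0.110 tilt -1.000 F [1.5 0.6 0.4] w 0.085 q [-0.09  0.76  0.58  1.93 -0.67  0.66 -0.55]
```

View pics/s6c.png

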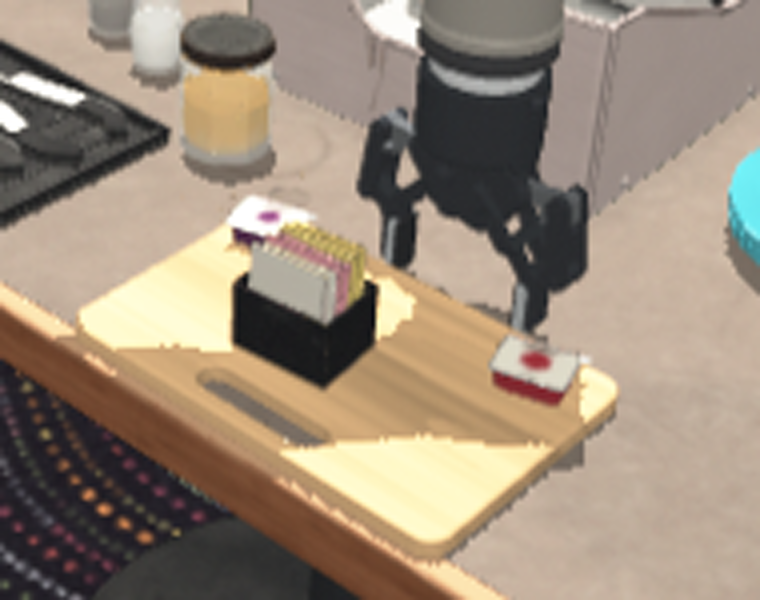

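The board is sliding square with everything standing, and its front is now about at the table edge. I'll push on another 46 mm.

arm_command(
  plan="-0.004 0 0 0; -0.004 0 0 0; -0.004 0 0 0; -0.004 0 0 0; -0.004 0 0 0; -0.004 0 0 0; -0.004 0 0 0; -0.004 0 0 0; -0.004 0 0 0; -0.004 0 0 0; -0.003 0 0 0; -0.003 0 0 0; 0 0 0 0; 0 0 0 0",
)

```text
clock: 14.7
tcp_pos: [0.4937, -0.2561, 0.0062]
orientation: [-3.137, -0.174, 0.002]
contact_force: [0.7, -0.6, -0.6]
grip_width: 0.0851
gripper_force: 0.1
```

```bash
python3 - <<'E'
from h import *
st();I,D=grab('scene','s7'); a=cv2.resize(I[180:330,280:470],None,fx=4,fy=4,interpolation=2);cv2.imwrite('pics/s7c.png',a[...,::-1])
E
```

```text
t 14.70 tcp [ 0.4937 -0.2561  0.0062] az 0.111 tilt -1.000 F [ 0.7 -0.6 -0.6] w 0.085 q [-0.06  0.71  0.57  2.02 -0.67  0.6  -0.49]
```

View pics/s7c.png

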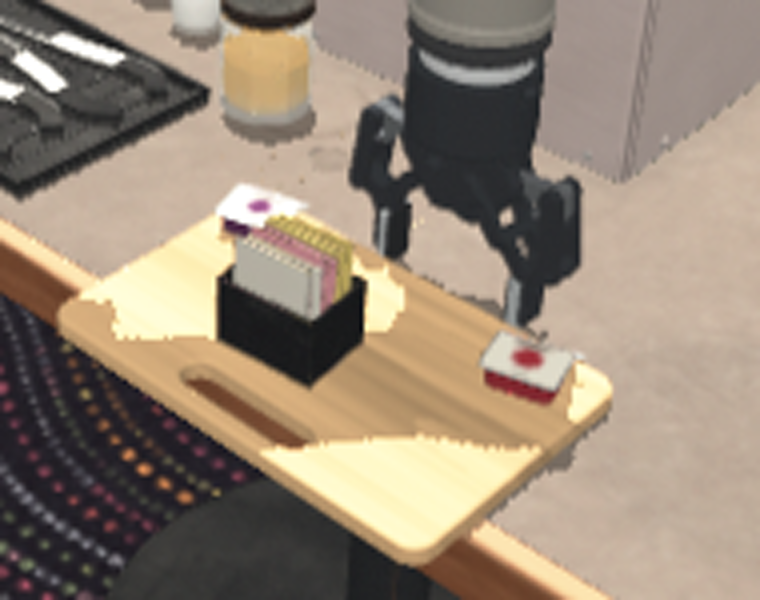

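arm_command(
  plan="0.006 0 0 0; 0.006 0 0 0; 0 0 -0.03 0; 0 0 -0.05 0; 0 0 -0.06 0; 0 0 -0.06 0; 0 0 -0.05 0; -0.01 -0.06 0 0; 0 -0.06 0 0; 0 -0.06 0 0; 0 -0.06 0 0; 0 -0.06 0 0; 0 -0.06 0 0; 0 -0.06 0 0; 0 0 0 0; 0 0 0 0",
)

```text
clock: 16.75
tcp_pos: [0.45, 0.1612, 0.2563]
orientation: [3.136, 0.174, -0.0]
contact_force: [-0.9, -0.6, 0.5]
grip_width: 0.0851
gripper_force: 0.0
```

```bash
python3 - <<'E'
from h import *
st(); I,D,P,hsv,p,W,m=measure('top8'); a=cv2.resize(I[160:280,300:490],None,fx=4,fy=4,interpolation=2);cv2.imwrite('pics/t8c.png',a[...,::-1])
I2,D2=grab('scene','s8')
p=np.array([-.11259,.31448]); n,t,o=edgeframe(p)
for nm,fn,us in(('back',np.min,range(385,440,3)),('front',np.max,range(372,456,3))):
    E=np.array([(u,fn(np.where(m[:,u])[0])+(-.5 if nm=='back' else .5)) for u in us if m[:,u].any()])
    w=ray('top',E,.014)[:,:2]
    for _ in range(3): q=np.polyfit(w[:,1],w[:,0],1); e=w[:,0]-np.polyval(q,w[:,1]); w=w[abs(e)<.003]
    print(nm,len(w),'az',np.arctan(-q[0]),'dist at y=-.26',(np.array([np.polyval(q,-.26),-.26])-o)@n)
E
```

```text
t 16.75 tcp [0.45   0.1612 0.2563] az 0.111 tilt -1.000 F [-0.9 -0.6  0.5] w 0.085 q [-1.2   0.16  0.82  2.04 -0.14  1.   -1.77]
back 19 az 0.1113271076600196 dist at y=-.26 0.14161642977759825
front 23 az 0.028494459449575776 dist at y=-.26 -0.03939232867469269
```

View pics/t8c.png

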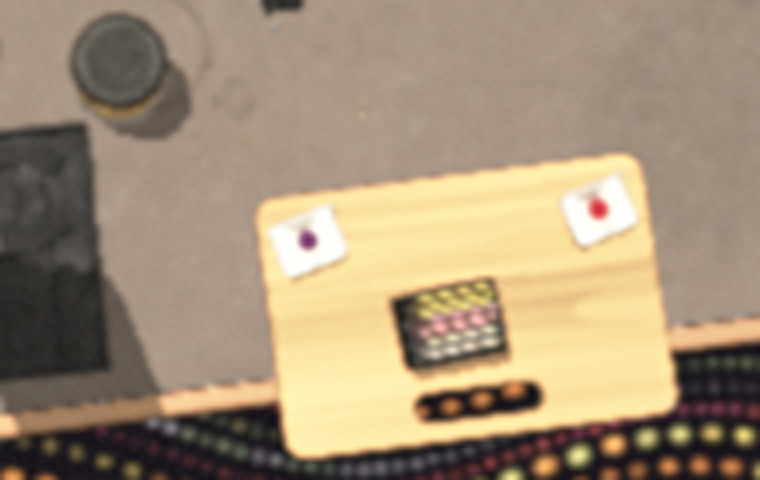

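The top view shows the board square to the edge (0.111 against 0.112 rad). It overhangs about 42 mm, with only carpet visible through the slot at crop (415–540, 380–420). The caddy stands behind the slot, both tubs are on the board, and the honey jar and cutlery tray are undisturbed.

```bash
python3 -c "
from h import *
print(ticket.hand_in())"
```

```text
the job is handed in; nothing more can be done
None
```

The job is handed in. The caddy stands wholly on the wood behind the slot, and the board is square to the table edge with about 42 mm overhanging (measurements ranged from 39 to 45 mm; the limit is 60 mm). That leaves the whole slot at least 5 mm past the edge, with both tubs and the caddy still standing.

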